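Nip a bracket in the welding fixture with the inner clamp knob

ROBOT

A 6-joint arm with a two-finger parallel gripper is mounted at the origin on the work surface. World frame = base frame: x ahead of the robot, y to its left, z up, the work surface at z = 0. Lengths are in m, angles in rad, forces in N, time in s.
With the tool pointing down it reaches from about 0.3 to 0.875 m from the base axis. Payload 6.4 kg.
Tool frame: the origin (TCP) lies on the mounting face of the last link; the fingertips stand 173 mm ahead of it and the grasp point (between the pads) lies 155 mm ahead of it (ctrl.tip_reach is the distance from the TCP to the fingertips, in m); z points along the fingers, y is the line along which they close (so a half turn about z gives the same grasp; the last joint's range is limited). The gripper opens to 85 mm and grips with 20 to 120 N. Pads are 22 mm wide; open, the fingers measure 114 mm over their backs; the gripper's body (76 mm by 85 mm) begins 54 mm behind the grasp point. The pads swing forward as they close: fully open they stand 13 mm farther back than shut.
Start: joints at [-1.502, 0.181, 1.607, -0, 1.354, -0.206], TCP at [0.156, -0.553, 0.405] pointing down, gripper open.
Joint ranges: [-2.99, 2.99], [-0.89, 2.07], [0.3, 2.58], [-1.14, 4.28], [0, 2.63], [-3.12, 3.12]. Speed limits (rad/s): [2.57, 2.57, 3.01, 3.14, 3.14, 3.14].

INTERFACE

Orientations are given as a unit quaternion [w, x, y, z].
In Python, from bench import ctrl gives the robot as it stands.
- The arm moves only by the shell command python3 -m pendant 'ROWS'. ROWS is JSON, a list that holds one entry, the list of rows, each a list of 7 numbers: the opening, from 0 (shut) to 1 (fully open), then the shift along the tool's x, y, z in mm, then the turn, a rotation vector about the tool's x, y, z in rad. A call has 1 to 5 rows; each row is the pose to reach, as a shift and turn from the pose commanded when the call began, along the tool's axes at that moment; what a row does not reach only later rows make up. A row lasts 1/12 s, in which the tool goes at most 41.7 mm and 7.16 degrees, less where a joint would pass 70% of its speed; a pose out of reach is approached as far as the arm can. A call with a gripper value outside its range is refused whole. The fingers move at their own pace and stop on an object; the grip force is fixed at half the most. Time passes only in rows, so rows that repeat a pose let the fingers close. It gives the time, the measured TCP pose, the force, the opening and the grip force at its end, in the units of the state.
- ctrl.get_obs(): the state, without advancing time (a new reading comes with each control period).
- ctrl.camera(name): name is "side" or "top"; returns the picture (384x512x3 uint8, red, green, blue); there is no depth.
- ctrl.camera_params(name): a dict with "mtx" (3x3 intrinsics, pixels), "distortion" ([k1, k2, p1, p2, k3] as OpenCV has them; the pictures are not rectified), "world_from_camera" (4x4, takes a point from camera to world coordinates). Camera axes: x right, y down, z forward; pixel columns grow to the right and rows downward; lengths in m; the calibration is good to about 2 mm. A picture is of the moment at which its call begins. camera_params takes no time and is no camera call.
- ctrl.hand_in(): hands the job in; it is judged then, once.
Trained networks look in the newest picture that a camera, given by its name, has taken for a name from the list of things; names that differ only in an ending like _2 or _b are one class to them, and where a whole thing is asked for, a point or a joint stands for the part that bears it (a point fixed in the world has none). Each returns a list of dicts, best first, with "confidence" (0 to 1); they miss things now and then, are a little off and sometimes report something else, mostly with a low value. They report only what shows in the picture. A call takes as long as a camera call. They do not tell look-alikes from the thing itself.
- ctrl.boxes_of(camera, name): "point" ([column, row] as shares, 0 to 1, of the picture: columns of its width, rows of its height, amid what is visible of it).
The state is a dict: "time_s": time; "q": joint angles; "dq": joint speeds; "joint_efforts": joint torques, N m; "eef_pos": TCP position; "eef_rot": TCP orientation; "wrist_force": force on the tool from outside, world axes, zero at the start; "torque": the same for the moment, N m; "opening": opening from 0.0 (shut) to 1.0 (fully open); "grasp_force": force on a finger pad.
Only numpy, scipy, OpenCV 4.12 (cv2) and the standard library are available. Lean on these libraries where they do the work, as an engineer would, in place of code of your own. Each camera call takes 0.05 s, during which the arm holds its last target. There are 200 camera calls.

TASK

Get the steel angle bracket ready for tacking: slide it along its channel in the welding fixture until it is fully home against the end stop. Then turn the small inner knob on top of the clamp clockwise (seen from above) until you feel the foot bite on the bracket, and nip it up about 15 degrees more, firm but not hard (about 15 N; above 25 N it marks the bracket). The larger outer ring right under the knob is already set: do not turn it or lean on it, leave the wire brush and the offcut beside the fixture alone, and take your hand away at the end.

Things in the scene. Friction and masses are not known exactly. Their poses are not given: they have to be found in the camera images.
- fixture: Fixed steel welding fixture. Origin on the bench top; its x axis runs along the channel towards the end stop, z up. Bed 260 mm long (x -150 to +110), 100 mm wide, top face 12 mm above the bench. Two low guide rails (x -130 to +90, tops 22 mm above the bench) leave a channel 33 mm wide along y = 0. A stop block (x 80 to 94, 36 mm high) closes the channel's far end.
- stop (a point): Middle of the end stop's face that the bracket's nose must touch: at x = 80 mm, y = 0, 16 mm above the bench in the fixture's frame. Axes as the fixture's.
- clamp: Green bridge across the fixture's channel, centred at x = 45 mm, y = 0 in the fixture's frame (its origin, at bench height; same axes): 56 mm long, 88 mm wide, top 99 mm above the bench, 75 mm of free height over the bed. On top are the outer ring and, above it, the inner knob; inside hangs a round 18 mm spring-loaded foot that the knob lowers onto the bracket.
- knob_grip (a point): On the vertical axis of the inner knob, 140 mm above the bench. A round aluminium knob 34 mm in diameter, grippable from 119 to 153 mm above the bench, with a thin dark line on top; pinch it across from above at any yaw. It does not rise or sink as it turns. The gap from foot to bracket is not reported and differs (3 to 23 mm): 0.35 to 2.9 rad closes it, and the bite must be felt as added torque.
- knob (a joint): Angle of the inner knob, rad; grows clockwise seen from above and lowers the foot 8 mm per rad; travel ends at 4.5. Friction torque 0.22 N m: it stays where left. From the bite the foot presses with about 6 N, then 30 N more per rad; each newton adds 0.008 N m to the knob's torque (0.05 N m at the bite, 0.12 N m at 15 N).
- ring_mark (a point): White index line on the outer ring, 30 mm from its axis, on its top face; it must stay where it is.
- ring: Outer ring, turned to a different angle every time; it turns easily (about 0.1 N m). Origin on its axis at its underside, 100 mm above the bench. The ring is a black disc 64 mm (68 mm over its ribs) in diameter, concentric with the knob, from 100 to 115 mm above the bench: its top is only 4 mm below the grippable part of the knob.
- bracket: Loose steel L bracket (0.33 kg) lying in the channel: flat leg 140 x 30 x 8 mm along its x axis, origin at the centre of the leg's underside; an upright leg 30 mm wide, 6 mm thick, rising to 58 mm above the underside, at its near end (x -70 to -64). It slides freely towards +x under the raised foot; 20 to 60 mm remain to the stop at first.
- upright (a point): Centre of the upright leg's faces (mid thickness), 35 mm above the bracket's underside, 47 mm above the bench; x = -67 mm in the bracket's frame. Push it towards the stop with closed fingers from behind (the side away from the clamp).
- nose (a point): Middle of the bracket's far end face, x = +70 mm in its frame, 4 mm above its underside; lies on the stop's face when home.
- wire_brush: Wire brush with a wooden handle lying on the bench on the fixture's left (+y) side, along the fixture, about 0.12 to 0.16 m from the channel. Not to be disturbed.
- offcut: Flat steel offcut 70 x 40 x 12 mm lying on the bench on the fixture's right (-y) side, about 0.10 to 0.14 m from the channel. Origin at its underside centre. Not to be disturbed.
Not all that is in view belongs to the job. What is shaped like the bracket but blue is not meant.

How it is judged:
On the way, in this order (a step that is already met when the one before it is completed fails the run):
1. the bracket is fully home against the stop, still unclamped (x of nose in the frame of fixture above 0.077 m and angle between bracket's own z axis and vertical below 0.06 rad and contact force between clamp and bracket below 1 N), for 0.2 s.
2. the foot has bitten on the bracket (x of nose in the frame of fixture above 0.077 m and contact force between clamp and bracket above 8 N), for 0.2 s.
At the end, for the whole second after the job is handed in: The bracket lies flat and at rest with its nose within 3 mm of the end stop, the clamp foot presses on it with 8 to 25 N, and the outer ring's mark is within 3 mm (0.1 rad) of where it started (all of step 2 and angle between bracket's own z axis and vertical below 0.06 rad and contact force between clamp and bracket below 25 N and distance of ring_mark from where it was at the start of the episode below 0.003 m and linear speed of bracket below 0.01 m/s); the robot touches nothing.
It fails at once if the outer ring was turned by more than 0.13 rad (distance of ring_mark from where it was at the start of the episode above 0.004 m).
It fails at once if the outer ring was leaned on with more than 8 N (contact force between ring and the fingers above 8 N).
It fails at once if the foot pressed harder than 26 N and marked the bracket (contact force between clamp and bracket above 26 N).
It fails at once if the wire brush was moved by more than 20 mm (distance of wire_brush from where it was at the start of the episode above 0.02 m).
It fails at once if the offcut was moved by more than 20 mm (distance of offcut from where it was at the start of the episode above 0.02 m).
It also fails if it takes over 66 s, if anything falls off the work surface, if the arm or the gripper's body presses on something with over 40 N, if the wrist force passes 120 N, or if a joint passes its speed limit or range.

## Working session

There is one attempt and no reset: what is moved stays moved. The work goes in short steps, Python scripts to look and compute and a shell command to move; the robot and the scene stay as the last step left them, time stands still between calls to the robot, and variables do not carry over. Pictures are saved under pics/ and viewed, at most 10 in all, crops included, and the job is handed in when it is done.

```bash
mkdir -p pics; ls
cat > h.py <<'E'
import numpy as np, cv2
from bench import ctrl
def ray(cam,px):
    p=ctrl.camera_params(cam); T=np.array(p["world_from_camera"])
    u=cv2.undistortPoints(np.array([[px]],float),np.array(p["mtx"]),np.array(p["distortion"]))[0,0]
    d=T[:3,:3]@np.array([u[0],u[1],1]); return T[:3,3],d
def at_z(cam,px,z):
    o,d=ray(cam,px); return o+d*(z-o[2])/d[2]
def proj(cam,P):
    p=ctrl.camera_params(cam); T=np.linalg.inv(np.array(p["world_from_camera"]))
    return cv2.projectPoints(np.atleast_2d(np.array(P,float)),cv2.Rodrigues(T[:3,:3])[0],T[:3,3],np.array(p["mtx"]),np.array(p["distortion"]))[0][:,0]
def snap(cam,name):
    im=ctrl.camera(cam); cv2.imwrite(f"pics/{name}.png",im[:,:,::-1]); return im
E
python3 - <<'E'
from h import *
for c in("top","side"):
    snap(c,c+"0")
    print(c,np.round(ctrl.camera_params(c)["world_from_camera"],3).tolist())
    for n,z in(("fixture",.012),("clamp",.099),("knob_grip",.14),("ring_mark",.115),("bracket",.02),("upright",.047),("stop",.016),("wire_brush",.01),("offcut",.012)):
        for b in ctrl.boxes_of(c,n)[:3]:
            px=np.array(b["point"])*[512,384]; print(c,n,round(b["confidence"],2),px.round(),at_z(c,px,z).round(3))
o=ctrl.get_obs();print(o)
E
```

```text
pics
top [[-0.005, -0.995, 0.096, 0.441], [-0.999, 0.001, -0.037, 0.053], [0.037, -0.096, -0.995, 0.903], [0.0, 0.0, 0.0, 1.0]]
top fixture 0.82 [307. 159.] [ 0.604 -0.103  0.012]
top fixture 0.53 [331. 124.] [ 0.693 -0.167  0.012]
top clamp 0.94 [328. 134.] [ 0.647 -0.137  0.099]
top knob_grip 0.66 [353. 174.] [ 0.548 -0.181  0.14 ]
top knob_grip 0.64 [331. 125.] [ 0.656 -0.135  0.14 ]
top ring_mark 0.81 [327. 133.] [ 0.645 -0.132  0.115]
top bracket 0.97 [353. 256.] [ 0.363 -0.213  0.02 ]
top bracket 0.76 [313. 166.] [ 0.585 -0.118  0.02 ]
top bracket 0.58 [209. 196.] [0.512 0.139 0.02 ]
top upright 0.94 [209. 195.] [0.511 0.136 0.047]
top upright 0.74 [313. 165.] [ 0.582 -0.112  0.047]
top upright 0.74 [355. 253.] [ 0.372 -0.209  0.047]
top stop 0.65 [305. 160.] [ 0.601 -0.099  0.016]
top wire_brush 0.79 [274. 130.] [ 0.679 -0.021  0.01 ]
top wire_brush 0.42 [314. 168.] [ 0.581 -0.122  0.01 ]
top offcut 0.57 [353. 174.] [ 0.566 -0.22   0.012]
side [[-0.969, -0.191, 0.158, 0.418], [-0.247, 0.697, -0.673, 0.561], [0.018, -0.691, -0.723, 0.673], [0.0, 0.0, 0.0, 1.0]]
side fixture 0.7
[... 819 characters left out ...]
 0.012]
{'time_s': 1.0, 'q': array([-1.50229549e+00,  1.80779810e-01,  1.60700266e+00, -3.15278423e-05,
        1.35382171e+00, -2.06286590e-01]), 'dq': array([-0.00074011,  0.00163789, -0.00204871, -0.0012558 ,  0.00026379,
       -0.00040398]), 'joint_efforts': array([-5.65935625e-04, -4.44854379e+01, -3.51681983e+01, -2.72277312e-04,
        6.90253000e-04, -4.12377460e-06]), 'eef_pos': array([ 0.15604231, -0.5534308 ,  0.40469853]), 'eef_rot': array([-6.80929618e-06,  9.90575857e-01,  1.36965220e-01, -1.49610375e-05]), 'wrist_force': array([ 0.73645355, -0.4533115 ,  0.63817258]), 'torque': array([ 0.00187521,  0.0529979 , -0.02066451]), 'grasp_force': 0.0, 'opening': 0.9940107207554955}
```

View pics/top0.png

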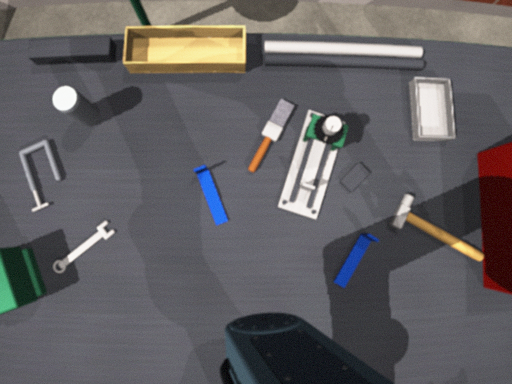

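View pics/side0.png

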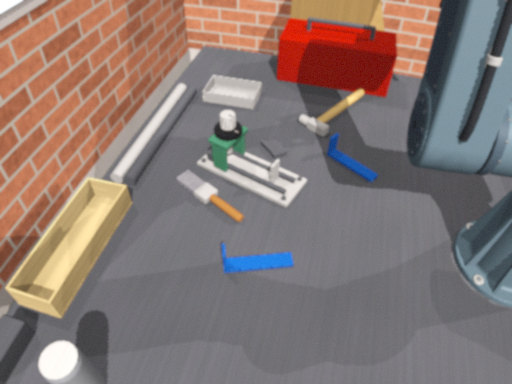

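The top view shows the fixture at about (312,165) with the green clamp and knob at (331,125), the upright at about (309,184), the brush at (272,135) and the offcut at (355,177). The blue brackets are decoys. I'll enlarge it to get the corners.

Run:
```python
from h import *
a=cv2.imread("pics/top0.png")[100:225,265:375]; b=cv2.imread("pics/side0.png")[100:210,190:315]
a=cv2.resize(a,None,fx=4,fy=4,interpolation=cv2.INTER_CUBIC); b=cv2.resize(b,None,fx=2.8,fy=2.8,interpolation=cv2.INTER_CUBIC)
c=np.zeros((500,800,3),np.uint8); c[:500,:440]=a; c[:b.shape[0],445:445+b.shape[1]]=b
cv2.imwrite("pics/crop0.png",c)
```

```text
(no output)
```

View pics/crop0.png

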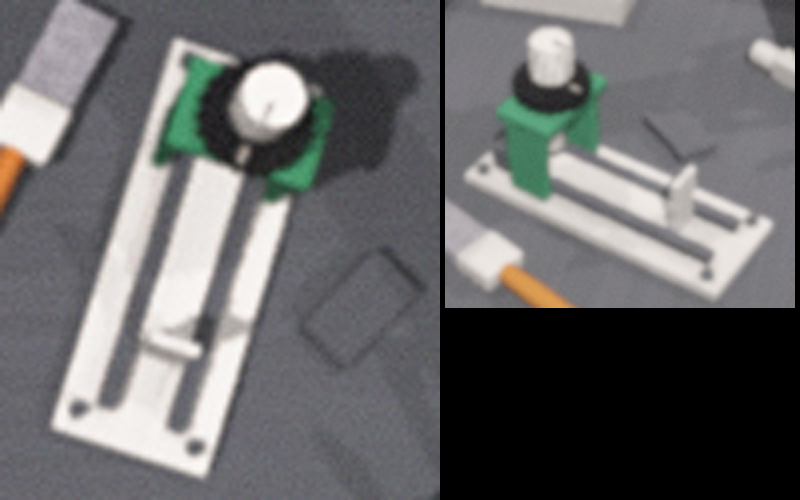

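Run:
```python
from h import *
from scipy.optimize import least_squares
t=lambda x,y:(265+x/4-.375,100+y/4-.375); s=lambda x,y:(190+(x-445)/2.8-.3,100+y/2.8-.3)
M=[("top",(-.15,.05,.012),t(52,427)),("top",(-.15,-.05,.012),t(208,477)),("top",(.11,.05,.012),t(176,40)),("top",(.045,0,.153),t(274,92)),
("side",(-.15,.05,.012),s(715,298)),("side",(-.15,-.05,.012),s(772,224)),("side",(.11,.05,.012),s(466,178)),("side",(.045,0,.153),s(551,41))]
def W(p,P):
    c,n=np.cos(p[2]),np.sin(p[2]); return [p[0]+c*P[0]-n*P[1],p[1]+n*P[0]+c*P[1],P[2]]
f=lambda p:np.concatenate([proj(c,W(p,P))[0]-px for c,P,px in M])
r=least_squares(f,[.6,-.12,-.3],loss="soft_l1");p=r.x
print("fixture",p.round(4));print(f(p).reshape(-1,2).round(1).tolist())
for n,P in(("knob",(.045,0,.14)),("stop",(.08,0,.016))):print(n,np.round(W(p,P),4))
# upright top midpoint pixels
for c,px in(("top",t(172,343)),("top",t(175,352)),("side",s(684,172))):
    q=at_z(c,px,.070)[:2]-p[:2];cc,n=np.cos(p[2]),np.sin(p[2]);print(c,"upright in fixture",(cc*q[0]+n*q[1]).round(4),(-n*q[0]+cc*q[1]).round(4))
for x in(-.17,-.125,-.067-.003):print(x,np.round(W(p,(x,0,.047)),4))
```

```text
fixture [ 0.6131 -0.1228 -0.3214]
[[-0.4, -0.1], [-0.9, 0.1], [-0.3, -0.6], [-0.1, 0.8], [0.5, -1.2], [0.6, -0.6], [-0.5, -1.3], [-0.2, -0.1]]
knob [ 0.6558 -0.1371  0.14  ]
stop [ 0.689  -0.1481  0.016 ]
top upright in fixture -0.0864 0.0017
top upright in fixture -0.0908 -0.0015
side upright in fixture -0.0829 -0.0054
-0.17 [ 0.4518 -0.0691  0.047 ]
-0.125 [ 0.4945 -0.0834  0.047 ]
-0.07 [ 0.5467 -0.1007  0.047 ]
```

```bash
python3 -m pendant '[[[0,160,-131,0,0,0,0],[0,160,-131,0,0,0,0],[0,160,-131,0,0,0,0],[0,160,-131,0,0,0,0],[0,160,-131,0,0,0,0]]]'
python3 -m pendant '[[[0,160,-131,0,0,0,0],[0,160,-131,0,0,0,0],[0,160,-131,0,0,0,0],[0,160,-131,0,0,0,0],[0,160,-131,0,0,0,0]]]'
python3 -m pendant '[[[0,125,-104,0,0,0,0],[0,125,-104,0,0,0,0],[0,125,-104,0,0,0,0],[0,125,-104,0,0,0,0],[0,125,-104,0,0,0,0]]]'
python3 -m pendant '[[[0,0,0,0,0,0,-0.62],[0,0,0,0,0,0,-0.62],[0,0,0,0,0,0,-0.62],[0,0,0,0,0,0,-0.62],[0,0,0,0,0,0,-0.62]]]'
python3 -m pendant '[[[0,0,0,0,0,0,-0.62],[0,0,0,0,0,0,-0.62],[0,0,0,0,0,0,-0.62],[0,0,0,0,0,0,-0.62],[0,0,0,0,0,0,-0.62]]]'
cat > st.py <<'E'
from h import *
from scipy.spatial.transform import Rotation as R
F=np.array([.6131,-.1228]);a=-.3214
o=ctrl.get_obs();q=o["eef_rot"];M=R.from_quat([q[1],q[2],q[3],q[0]]).as_matrix()
d=o["eef_pos"][:2]-F
print("t",round(o["time_s"],2),"pos",o["eef_pos"].round(4),"fix",(np.cos(a)*d[0]+np.sin(a)*d[1]).round(4),(-np.sin(a)*d[0]+np.cos(a)*d[1]).round(4),"yaw-a",(np.arctan2(M[1,0],M[0,0])-a).round(3),"zaxis",M[:,2].round(3),"q6",o["q"][5].round(3),"F",o["wrist_force"].round(1),"T",o["torque"].round(3),"op",round(o["opening"],3),"g",round(o["grasp_force"],1))
E
python3 st.py
```

```text
time_s: 1.42
eef_pos: [0.2751, -0.3821, 0.4047]
eef_rot: [0.0, 0.991, 0.137, 0.0]
wrist_force: [1.2, -0.7, -0.1]
opening: 0.3
grasp_force: 0.0
time_s: 1.83
eef_pos: [0.3937, -0.2124, 0.4051]
eef_rot: [0.0, 0.991, 0.137, 0.0]
wrist_force: [1.0, -1.1, 0.1]
opening: 0.001
grasp_force: 0.0
time_s: 2.25
eef_pos: [0.4872, -0.0754, 0.405]
eef_rot: [-0.001, 0.99, 0.14, 0.001]
wrist_force: [0.1, -0.0, -0.1]
opening: -0.001
grasp_force: 0.0
time_s: 2.67
eef_pos: [0.4849, -0.0805, 0.4047]
eef_rot: [0.0, 0.9, 0.435, -0.0]
wrist_force: [-0.5, -0.2, 0.6]
opening: -0.002
grasp_force: 0.0
time_s: 3.08
eef_pos: [0.4849, -0.0807, 0.4048]
eef_rot: [0.0, 0.725, 0.689, -0.0]
wrist_force: [-0.0, -0.4, 0.0]
opening: 0.004
grasp_force: 0.0
t 3.08 pos [ 0.4849 -0.0807  0.4048] fix -0.1349 -0.0005 yaw-a 1.842 zaxis [ 0. -0. -1.] q6 -0.357 F [-0.  -0.4  0. ] T [ 0.016 -0.056 -0.007] op 0.004 g 0.0
```

```bash
python3 -m pendant '[[[0,0,0,0,0,0,-0.62],[0,0,0,0,0,0,-0.62],[0,0,0,0,0,0,-0.62],[0,0,0,0,0,0,-0.62],[0,0,0,0,0,0,-0.62]]]'
python3 -m pendant '[[[0,0,0,0,0,0,-0.62],[0,0,0,0,0,0,-0.62],[0,0,0,0,0,0,-0.62],[0,0,0,0,0,0,-0.62],[0,0,0,0,0,0,-0.62]]]' >/dev/null
python3 -m pendant '[[[0,0,0,35,0,0,-0.06],[0,0,0,70,0,0,-0.06],[0,0,0,105,0,0,-0.06],[0,0,0,140,0,0,-0.06],[0,0,0,150,0,0,-0.06]]]'
python3 st.py
python3 - <<'E'
from h import *
a=snap("top","a1"); b=snap("side","a2")
c=np.hstack([cv2.resize(a[100:250,250:380],(390,450)),cv2.resize(b[80:230,190:320],(390,450))])
cv2.imwrite("pics/crop1.png",c[:,:,::-1])
E
```

```text
time_s: 3.5
eef_pos: [0.4849, -0.0807, 0.4047]
eef_rot: [0.0, 0.48, 0.877, -0.0]
wrist_force: [-0.6, -0.6, 0.5]
opening: -0.004
grasp_force: 0.0
time_s: 4.33
eef_pos: [0.4827, -0.0798, 0.2499]
eef_rot: [-0.004, 0.163, 0.987, 0.001]
wrist_force: [-0.6, 0.7, 0.6]
opening: 0.001
grasp_force: 0.0
t 4.33 pos [ 0.4827 -0.0798  0.2499] fix -0.1374 -0.0004 yaw-a 3.136 zaxis [-0.008  0.003 -1.   ] q6 -1.651 F [-0.6  0.7  0.6] T [ 0.007  0.004 -0.011] op 0.001 g 0.0
```

View pics/crop1.png

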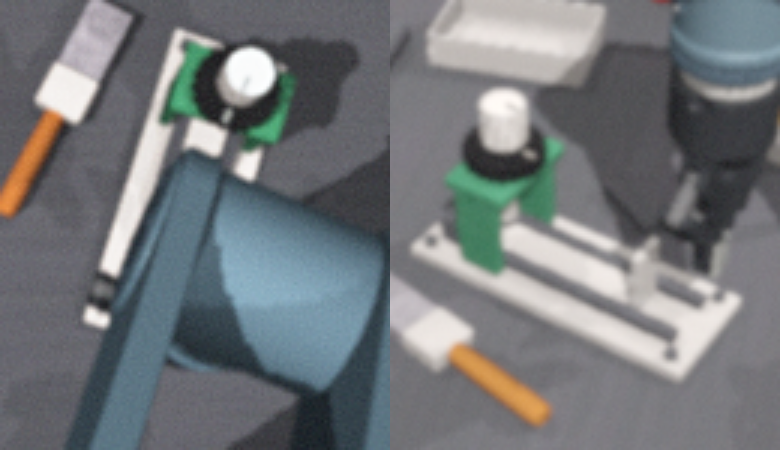

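Right crop: the fingers are just behind the upright, which stands at (640,270), and they are centred on the channel. Now descend and push.

```bash
python3 -m pendant '[[[0,0,0,20,0,0,0],[0,0,0,40,0,0,0],[0,0,0,40,0,0,0]]]'
python3 -m pendant '[[[0,-10,0,0,0,0,0],[0,-20,0,0,0,0,0],[0,-25,0,0,0,0,0],[0,-30,0,0,0,0,0],[0,-35,0,0,0,0,0]]]'
python3 -m pendant '[[[0,-4,0,0,0,0,0],[0,-8,0,0,0,0,0],[0,-12,0,0,0,0,0],[0,-16,0,0,0,0,0],[0,-16,0,0,0,0,0]]]'
python3 st.py
python3 -m pendant '[[[0,-2,0,0,0,0,0],[0,-4,0,0,0,0,0],[0,-4,0,0,0,0,0]]]'
python3 st.py
```

```text
time_s: 4.68
eef_pos: [0.4849, -0.0805, 0.2142]
eef_rot: [-0.001, 0.163, 0.987, 0.0]
wrist_force: [-1.7, -0.1, -0.5]
opening: -0.002
grasp_force: 0.0
time_s: 5.1
eef_pos: [0.5192, -0.092, 0.2158]
eef_rot: [0.001, 0.163, 0.987, -0.0]
wrist_force: [-5.5, 1.8, 3.7]
opening: 0.0
grasp_force: 2.6
time_s: 5.52
eef_pos: [0.534, -0.0971, 0.2147]
eef_rot: [0.001, 0.163, 0.987, -0.0]
wrist_force: [0.5, -0.2, 0.4]
opening: -0.002
grasp_force: 0.0
t 5.52 pos [ 0.534  -0.0971  0.2147] fix -0.0832 -0.0006 yaw-a 3.136 zaxis [ 0.001 -0.    -1.   ] q6 -1.643 F [ 0.5 -0.2  0.4] T [-0.012 -0.012 -0.049] op -0.002 g 0.0
time_s: 5.77
eef_pos: [0.5374, -0.0982, 0.2146]
eef_rot: [0.0, 0.163, 0.987, -0.0]
wrist_force: [-1.3, 0.2, 0.1]
opening: -0.002
grasp_force: 0.6
t 5.77 pos [ 0.5374 -0.0982  0.2146] fix -0.0796 -0.0006 yaw-a 3.136 zaxis [ 0. -0. -1.] q6 -1.642 F [-1.3  0.2  0.1] T [ 0.107  0.153 -0.012] op -0.002 g 0.6
```

```bash
python3 -m pendant '[[[0,-2,0,0,0,0,0],[0,-4,0,0,0,0,0],[0,-4,0,0,0,0,0]]]' | grep -E "pos|force"
python3 -m pendant '[[[0,-1,0,0,0,0,0],[0,-3,0,0,0,0,0],[0,-3,0,0,0,0,0]]]'| grep -E "pos|force"
python3 -m pendant '[[[0,-1,0,0,0,0,0],[0,-2,0,0,0,0,0],[0,-2,0,0,0,0,0]]]'| grep -E "pos|force"
python3 st.py
```

```text
eef_pos: [0.5413, -0.0996, 0.2147]
wrist_force: [-0.8, 0.4, -0.9]
grasp_force: 0.3
eef_pos: [0.5441, -0.1005, 0.2148]
wrist_force: [-1.0, 0.5, 0.9]
grasp_force: 0.8
eef_pos: [0.5458, -0.101, 0.2147]
wrist_force: [-2.7, 0.6, 0.1]
grasp_force: 1.2
t 6.52 pos [ 0.5458 -0.101   0.2147] fix -0.0707 -0.0006 yaw-a 3.136 zaxis [ 0. -0. -1.] q6 -1.641 F [-2.7  0.6  0.1] T [0.096 0.395 0.026] op 0.001 g 1.2
```

```bash
python3 -m pendant '[[[0,-1,0,0,0,0,0],[0,-2,0,0,0,0,0],[0,-2,0,0,0,0,0]]]' | grep -E "pos|force"
python3 st.py
python3 -m pendant '[[[0,-1,0,0,0,0,0],[0,-2,0,0,0,0,0],[0,-2,0,0,0,0,0]]]'| grep -E "pos|force"
python3 st.py
```

```text
eef_pos: [0.5471, -0.1014, 0.2146]
wrist_force: [-6.6, 2.1, 5.5]
grasp_force: 3.7
t 6.77 pos [ 0.5471 -0.1014  0.2146] fix -0.0694 -0.0006 yaw-a 3.136 zaxis [-0.002  0.001 -1.   ] q6 -1.641 F [-6.6  2.1  5.5] T [ 0.312  1.037 -0.047] op 0.001 g 3.7
eef_pos: [0.5478, -0.1016, 0.2142]
wrist_force: [-14.0, 3.7, 10.9]
grasp_force: 7.2
t 7.02 pos [ 0.5478 -0.1016  0.2142] fix -0.0687 -0.0005 yaw-a 3.137 zaxis [-0.007  0.002 -1.   ] q6 -1.64 F [-14.    3.7  10.9] T [0.438 2.017 0.008] op 0.003 g 7.2
```

```bash
python3 -m pendant '[[[0,5,0,0,0,0,0],[0,15,0,0,0,0,0],[0,20,0,0,0,0,0]]]' | grep -E "pos|force"
python3 -m pendant '[[[0,0,0,-35,0,0,0],[0.3,0,0,-70,0,0,0],[1,0,0,-105,0,0,0],[1,0,0,-140,0,0,0],[1,0,0,-160,0,0,0]]]'| grep -E "pos|force"
python3 st.py
python3 - <<'E'
from h import *
a=snap("top","a3"); b=snap("side","a4")
c=np.hstack([cv2.resize(a[100:250,250:380],(390,450)),cv2.resize(b[90:190,190:280],(405,450),interpolation=cv2.INTER_CUBIC)])
cv2.imwrite("pics/crop2.png",c[:,:,::-1])
E
```

```text
eef_pos: [0.5303, -0.0958, 0.2148]
wrist_force: [-0.7, -0.3, -0.0]
grasp_force: 0.0
eef_pos: [0.5315, -0.0962, 0.3795]
wrist_force: [1.5, 0.5, 0.2]
grasp_force: 0.0
t 7.68 pos [ 0.5315 -0.0962  0.3795] fix -0.0858 -0.0005 yaw-a 3.136 zaxis [ 0.007 -0.003 -1.   ] q6 -1.643 F [1.5 0.5 0.2] T [ 0.038 -0.052 -0.018] op 0.565 g 0.0
```

View pics/crop2.png

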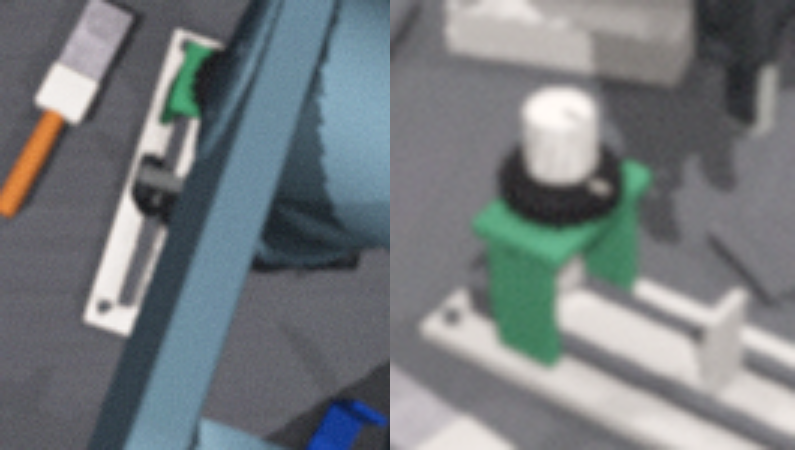

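The bracket stands free and flat, with the upright's top edge at about (727,303) in the right crop. The knob is clear.

```bash
python3 - <<'E'
from h import *
F=np.array([.6131,-.1228]);a=-.3214;c,s=np.cos(a),np.sin(a)
W=lambda x,y,z:[F[0]+c*x-s*y,F[1]+s*x+c*y,z]
P=proj("side",[W(-.057,0,.07),W(-.06,.015,.07),W(-.06,-.015,.07)]); print((P-[190,90])*4.5+[390,0])
E
python3 -m pendant '[[[1,-35,0,0,0,0,0],[1,-70,0,0,0,0,0],[1,-105,0,0,0,0,0],[1,-128,0,0,0,0,0],[1,-128,0,0,0,0,0]]]'| grep -E "pos|force"
python3 -m pendant '[[[1,0,0,0,0,0,0],[1,0,0,0,0,0,0]]]'| grep -E "opening"
python3 st.py
```

```text
[[724.18791327 307.09626909]
 [713.6039622  325.5249966 ]
 [744.34486951 293.31923691]]
eef_pos: [0.6545, -0.1385, 0.3727]
wrist_force: [-1.4, -0.2, 0.0]
grasp_force: 0.0
opening: 1.0
t 8.37 pos [ 0.6512 -0.1367  0.3732] fix 0.0406 -0.0012 yaw-a 3.136 zaxis [-0.002  0.001 -1.   ] q6 -1.629 F [-0.4 -0.1 -0.1] T [-0.012  0.016  0.054] op 1.0 g 0.0
```

```bash
python3 -m pendant '[[[1,-4.4,1.2,0,0,0,0],[1,-4.4,1.2,30,0,0,0],[1,-4.4,1.2,60,0,0,0],[1,-4.4,1.2,72,0,0,0],[1,-4.4,1.2,72,0,0,0]]]'| grep -E "pos|force"
python3 st.py
python3 -m pendant '[[[0.6,0,0,0,0,0,0],[0.5,0,0,0,0,0,0],[0.45,0,0,0,0,0,0],[0.45,0,0,0,0,0,0]]]'| grep -E "opening|force"
python3 st.py
python3 - <<'E'
from h import *
b=snap("side","a5"); cv2.imwrite("pics/crop3.png",cv2.resize(b[60:190,170:300],(520,520),interpolation=cv2.INTER_CUBIC)[:,:,::-1])
E
```

```text
eef_pos: [0.6545, -0.1364, 0.2986]
wrist_force: [0.1, 0.3, -0.5]
grasp_force: 0.0
t 8.78 pos [ 0.6545 -0.1364  0.2986] fix 0.0436 0.0002 yaw-a 3.136 zaxis [-0.007  0.003 -1.   ] q6 -1.627 F [ 0.1  0.3 -0.5] T [-0.022  0.042  0.049] op 0.998 g 0.0
wrist_force: [-0.6, -1.0, 0.2]
opening: 0.462
grasp_force: 0.0
t 9.12 pos [ 0.6569 -0.1374  0.3048] fix 0.0461 -0.0 yaw-a 3.136 zaxis [ 0.003 -0.001 -1.   ] q6 -1.627 F [-0.6 -1.   0.2] T [0.024 0.013 0.032] op 0.462 g 0.0
```

View pics/crop3.png

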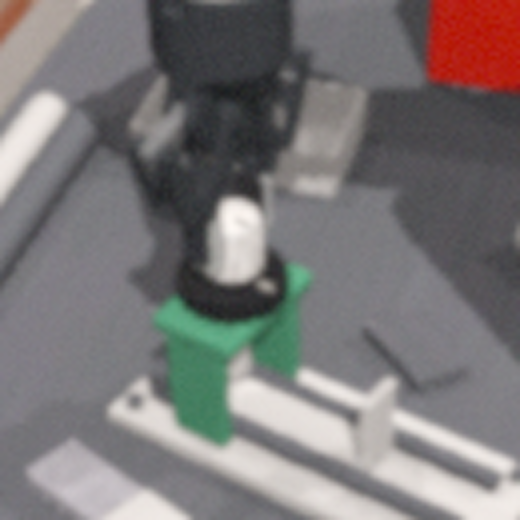

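```bash
python3 - <<'E'
from h import *
F=np.array([.6131,-.1228]);a=-.3214;c,s=np.cos(a),np.sin(a)
W=lambda x,y,z:[F[0]+c*x-s*y,F[1]+s*x+c*y,z]
for y in(-.034,-.02,0,.02,.034):
  print(y,((proj("side",[W(.045,y,z) for z in(.13,.153,.2,.25)])-[170,60])*4).round().tolist())
E
python3 -m pendant '[[[0.45,0,0,0,0,0,0],[0.45,0,0,0,0,0,0]]]'| grep -E "opening|force"
python3 st.py
python3 - <<'E'
from h import *
b=snap("side","a6"); cv2.imwrite("pics/crop4.png",cv2.resize(b[60:150,190:270],(640,720)[::1],interpolation=cv2.INTER_CUBIC)[:600,:,::-1])
E
```

```text
-0.034 [[264.0, 221.0], [264.0, 189.0], [262.0, 119.0], [260.0, 39.0]]
-0.02 [[251.0, 233.0], [250.0, 200.0], [247.0, 130.0], [245.0, 49.0]]
0 [[231.0, 250.0], [229.0, 217.0], [226.0, 146.0], [223.0, 65.0]]
0.02 [[210.0, 267.0], [208.0, 234.0], [205.0, 163.0], [200.0, 82.0]]
0.034 [[195.0, 280.0], [193.0, 247.0], [189.0, 175.0], [184.0, 93.0]]
wrist_force: [-0.3, 0.7, 0.4]
opening: 0.453
grasp_force: 0.0
t 9.33 pos [ 0.6564 -0.1372  0.3033] fix 0.0456 -0.0 yaw-a 3.136 zaxis [ 0.001 -0.    -1.   ] q6 -1.627 F [-0.3  0.7  0.4] T [-0.022  0.015 -0.039] op 0.453 g 0.0
```

View pics/crop4.png

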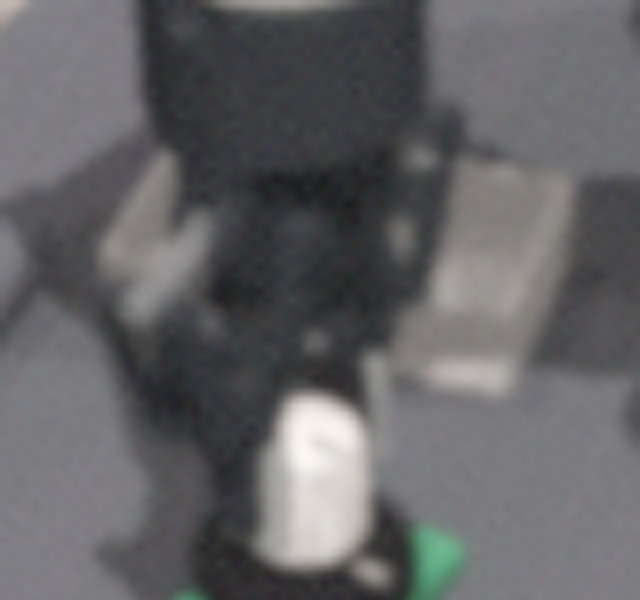

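The knob at about (315,480) stands between the two fingers, with the left one at (240,490) and the right one at (375,410), clear of the ring. Closing.

```bash
python3 -m pendant '[[[0.42,0,0,0,0,0,0],[0.39,0,0,0,0,0,0],[0.36,0,0,0,0,0,0],[0.2,0,0,0,0,0,0],[0,0,0,0,0,0,0]]]'| grep -E "opening|force"
python3 -m pendant '[[[0,0,0,0,0,0,0],[0,0,0,0,0,0,0],[0,0,0,0,0,0,0]]]'| grep -E "opening|force"
python3 st.py; python3 -m pendant '[[[0,0,0,0,0,0,0]]]'>/dev/null;python3 st.py
```

```text
wrist_force: [-3.6, -5.0, 4.9]
opening: 0.361
grasp_force: 59.0
wrist_force: [-4.1, -3.5, 4.6]
opening: 0.366
grasp_force: 59.0
t 10.05 pos [ 0.6561 -0.138   0.3033] fix 0.0456 -0.0009 yaw-a 3.136 zaxis [-0.001 -0.002 -1.   ] q6 -1.627 F [-4.1 -3.5  4.6] T [-0.658  0.692  0.03 ] op 0.366 g 59.0
t 10.13 pos [ 0.6561 -0.138   0.3033] fix 0.0456 -0.0009 yaw-a 3.136 zaxis [-0.001 -0.002 -1.   ] q6 -1.627 F [-3.3 -3.5  4.5] T [-0.619  0.605 -0.   ] op 0.362 g 59.0
```

```bash
cat > tq.py <<'E'
from bench import ctrl
import json
v=[]
for i in range(3):
    o=ctrl.get_obs(); v.append((o["torque"][2],o["joint_efforts"][5]))
    if i<2: ctrl.camera("side")
print(f'{o["time_s"]:.2f} q6 {o["q"][5]:.3f} q1 {o["q"][0]:.3f} Tz',[round(float(a),3) for a,_ in v],"j6",[round(float(b),4) for _,b in v],"F",o["wrist_force"].round(1))
E
python3 tq.py
python3 -m pendant '[[[0,0,-1,0,0,0,0.04],[0,0,-1,0,0,0,0.08]]]' >/dev/null; python3 tq.py
python3 -m pendant '[[[0,0,0,0,0,0,0.04],[0,0,0,0,0,0,0.08]]]' >/dev/null; python3 tq.py
python3 -m pendant '[[[0,0,0,0,0,0,0.04],[0,0,0,0,0,0,0.08]]]' >/dev/null; python3 tq.py
python3 -m pendant '[[[0,0,0,0,0,0,0.04],[0,0,0,0,0,0,0.08]]]' >/dev/null; python3 tq.py
```

```text
10.23 q6 -1.627 q1 -0.384 Tz [-0.0, 0.021, 0.034] j6 [0.0094, 0.0094, 0.0093] F [-4.  -4.2  4. ]
10.50 q6 -1.548 q1 -0.384 Tz [0.192, 0.028, -0.191] j6 [-0.5253, -0.1313, 0.3035] F [-2.9 -0.4  5.3]
10.77 q6 -1.468 q1 -0.384 Tz [0.206, 0.031, -0.148] j6 [-0.5014, -0.0438, 0.2798] F [-3.4 -0.8  4.9]
11.03 q6 -1.388 q1 -0.384 Tz [0.198, 0.044, -0.121] j6 [-0.5038, -0.0441, 0.2801] F [-2.9 -0.8  5.4]
11.30 q6 -1.308 q1 -0.384 Tz [0.206, 0.022, -0.106] j6 [-0.5038, -0.0441, 0.2801] F [-3.4 -0.5  4.9]
```

```bash
for i in 1 2 3 4; do :; done
python3 -m pendant '[[[0,0,0,0,0,0,0.04],[0,0,0,0,0,0,0.08]]]' >/dev/null; python3 tq.py
python3 -m pendant '[[[0,0,0,0,0,0,0.04],[0,0,0,0,0,0,0.08]]]' >/dev/null; python3 tq.py
python3 -m pendant '[[[0,0,0,0,0,0,0.04],[0,0,0,0,0,0,0.08]]]' >/dev/null; python3 tq.py
python3 -m pendant '[[[0,0,0,0,0,0,0.04],[0,0,0,0,0,0,0.08]]]' >/dev/null; python3 tq.py
```

```text
11.57 q6 -1.228 q1 -0.384 Tz [0.16, 0.022, -0.158] j6 [-0.5039, -0.0439, 0.2801] F [-2.8 -0.4  4.8]
11.83 q6 -1.149 q1 -0.384 Tz [0.254, -0.026, -0.097] j6 [-0.5037, -0.0432, 0.2883] F [-3.3  0.3  5.2]
12.10 q6 -1.069 q1 -0.384 Tz [0.217, 0.028, -0.145] j6 [-0.5033, -0.044, 0.2801] F [-2.4 -0.2  5.7]
12.37 q6 -0.989 q1 -0.384 Tz [0.216, 0.058, -0.132] j6 [-0.5038, -0.0441, 0.2801] F [-2.1  0.1  5.3]
```

```bash
python3 -m pendant '[[[0,0,0,0,0,0,0.04],[0,0,0,0,0,0,0.08]]]' >/dev/null; python3 tq.py
python3 -m pendant '[[[0,0,0,0,0,0,0.04],[0,0,0,0,0,0,0.08]]]' >/dev/null; python3 tq.py
python3 -m pendant '[[[0,0,0,0,0,0,0.04],[0,0,0,0,0,0,0.08]]]' >/dev/null; python3 tq.py
python3 -m pendant '[[[0,0,0,0,0,0,0.04],[0,0,0,0,0,0,0.08]]]' >/dev/null; python3 tq.py
```

```text
12.63 q6 -0.909 q1 -0.384 Tz [0.189, -0.002, -0.175] j6 [-0.5034, -0.0438, 0.2803] F [-2.1  0.2  4.7]
12.90 q6 -0.829 q1 -0.384 Tz [0.206, 0.029, -0.144] j6 [-0.5037, -0.0399, 0.2814] F [-2.2  0.   4.1]
13.17 q6 -0.749 q1 -0.384 Tz [0.231, 0.02, -0.123] j6 [-0.5034, -0.0436, 0.2805] F [-0.8  1.3  4.6]
13.43 q6 -0.669 q1 -0.384 Tz [0.187, -0.06, -0.129] j6 [-0.5034, -0.0442, 0.2878] F [-1.6  0.5  4.8]
```

Run:
```python
from h import *
b=snap("side","a7"); b0=cv2.imread("pics/a6.png")[:,:,::-1]
f=lambda b:cv2.resize(b[90:180,200:270],(385,495),interpolation=cv2.INTER_CUBIC)
cv2.imwrite("pics/crop5.png",np.hstack([f(b0),f(b)])[:,:,::-1])
```

```text
(no output)
```

View pics/crop5.png

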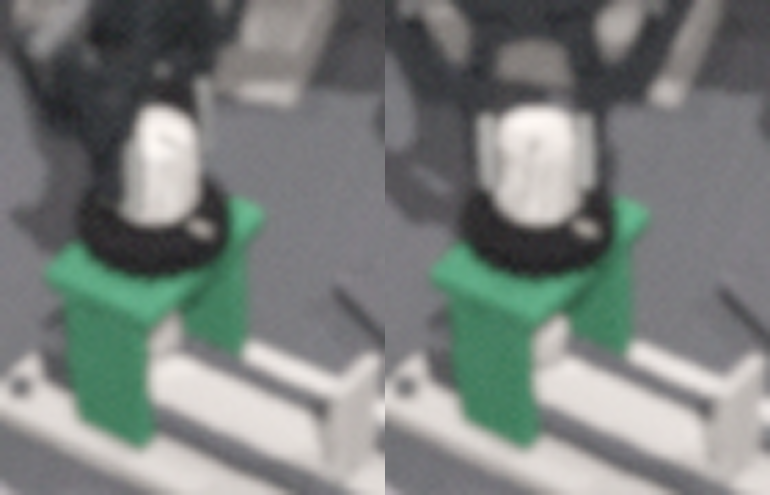

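The knob is gripped squarely and its line has turned. The foot, at (550,340) in the right half, is lower than before, and the ring mark hasn't moved. No bite yet at 0.96 rad.

```bash
python3 -m pendant '[[[0,0,0,0,0,0,0.04],[0,0,0,0,0,0,0.08]]]' >/dev/null; python3 tq.py
python3 -m pendant '[[[0,0,0,0,0,0,0.04],[0,0,0,0,0,0,0.08]]]' >/dev/null; python3 tq.py
python3 -m pendant '[[[0,0,0,0,0,0,0.04],[0,0,0,0,0,0,0.08]]]' >/dev/null; python3 tq.py
python3 -m pendant '[[[0,0,0,0,0,0,0.04],[0,0,0,0,0,0,0.08]]]' >/dev/null; python3 tq.py
```

```text
13.75 q6 -0.589 q1 -0.384 Tz [0.271, -0.006, -0.151] j6 [-0.5051, -0.0439, 0.2806] F [-1.   0.8  4.3]
14.02 q6 -0.509 q1 -0.384 Tz [0.135, 0.034, -0.09] j6 [-0.5033, -0.0433, 0.2808] F [-0.5  0.3  5.4]
14.28 q6 -0.429 q1 -0.384 Tz [0.266, 0.029, -0.136] j6 [-0.5031, -0.0634, 0.2921] F [-0.6  0.8  4.9]
14.55 q6 -0.349 q1 -0.384 Tz [0.192, 0.051, -0.053] j6 [-0.5025, -0.0429, 0.2811] F [-0.8  0.7  5.5]
```

```bash
python3 -m pendant '[[[0,0,0,0,0,0,0.04],[0,0,0,0,0,0,0.08]]]' >/dev/null; python3 tq.py
python3 -m pendant '[[[0,0,0,0,0,0,0.04],[0,0,0,0,0,0,0.08]]]' >/dev/null; python3 tq.py
python3 -m pendant '[[[0,0,0,0,0,0,0.04],[0,0,0,0,0,0,0.08]]]' >/dev/null; python3 tq.py
python3 -m pendant '[[[0,0,0,0,0,0,0.04],[0,0,0,0,0,0,0.08]]]' >/dev/null; python3 tq.py
```

```text
14.82 q6 -0.270 q1 -0.384 Tz [0.148, 0.054, -0.115] j6 [-0.5029, -0.0457, 0.2869] F [-0.5  1.4  4.7]
15.08 q6 -0.190 q1 -0.384 Tz [0.212, 0.004, -0.163] j6 [-0.5025, -0.0428, 0.2814] F [-0.2  1.   5.1]
15.35 q6 -0.110 q1 -0.384 Tz [0.233, -0.044, -0.128] j6 [-0.5027, -0.0881, 0.294] F [1.2 0.6 5.7]
15.62 q6 -0.030 q1 -0.384 Tz [0.241, -0.009, -0.146] j6 [-0.502, -0.0424, 0.2818] F [0.7 0.7 5.6]
```

```bash
python3 -m pendant '[[[0,0,0,0,0,0,0.04],[0,0,0,0,0,0,0.08]]]' >/dev/null; python3 tq.py
python3 -m pendant '[[[0,0,0,0,0,0,0.04],[0,0,0,0,0,0,0.08]]]' >/dev/null; python3 tq.py
python3 -m pendant '[[[0,0,0,0,0,0,0.04],[0,0,0,0,0,0,0.08]]]' >/dev/null; python3 tq.py
python3 -m pendant '[[[0,0,0,0,0,0,0.04],[0,0,0,0,0,0,0.08]]]' >/dev/null; python3 tq.py
```

```text
15.88 q6 0.050 q1 -0.384 Tz [0.178, 0.03, -0.104] j6 [-0.5024, -0.0823, 0.2924] F [1.1 2.  6. ]
16.15 q6 0.130 q1 -0.384 Tz [0.154, 0.057, -0.165] j6 [-0.5018, -0.0406, 0.2825] F [0.9 0.7 5.9]
16.42 q6 0.210 q1 -0.384 Tz [0.247, 0.036, -0.132] j6 [-0.5021, -0.0773, 0.2924] F [1.7 0.7 5.2]
16.68 q6 0.289 q1 -0.384 Tz [0.233, 0.016, -0.148] j6 [-0.5016, -0.0479, 0.2855] F [2.5 1.4 4.6]
```

```bash
python3 -m pendant '[[[0,0,0,0,0,0,0.04],[0,0,0,0,0,0,0.08]]]' >/dev/null; python3 tq.py
python3 -m pendant '[[[0,0,0,0,0,0,0.04],[0,0,0,0,0,0,0.08]]]' >/dev/null; python3 tq.py
python3 -m pendant '[[[0,0,0,0,0,0,0.04],[0,0,0,0,0,0,0.08]]]' >/dev/null; python3 tq.py
python3 -m pendant '[[[0,0,0,0,0,0,0.04],[0,0,0,0,0,0,0.08]]]' >/dev/null; python3 tq.py
```

```text
16.95 q6 0.369 q1 -0.384 Tz [0.238, 0.066, -0.135] j6 [-0.5018, -0.0479, 0.2854] F [2.6 1.  4.8]
17.22 q6 0.449 q1 -0.384 Tz [0.178, 0.018, -0.164] j6 [-0.5015, -0.0709, 0.2894] F [3.1 0.9 5.2]
17.48 q6 0.529 q1 -0.384 Tz [0.179, 0.022, -0.193] j6 [-0.5017, -0.0685, 0.2888] F [4.6 1.  4.7]
17.75 q6 0.609 q1 -0.384 Tz [0.192, 0.073, -0.144] j6 [-0.5019, -0.0666, 0.2877] F [4.5 0.4 4.9]
```

```bash
python3 -m pendant '[[[0,0,0,0,0,0,0.04],[0,0,0,0,0,0,0.08]]]' >/dev/null; python3 tq.py
python3 -m pendant '[[[0,0,0,0,0,0,0.04],[0,0,0,0,0,0,0.08]]]' >/dev/null; python3 tq.py
python3 -m pendant '[[[0,0,0,0,0,0,0.04],[0,0,0,0,0,0,0.08]]]' >/dev/null; python3 tq.py
python3 -m pendant '[[[0,0,0,0,0,0,0.04],[0,0,0,0,0,0,0.08]]]' >/dev/null; python3 tq.py
```

```text
18.02 q6 0.689 q1 -0.384 Tz [0.157, 0.058, -0.107] j6 [-0.5012, -0.0489, 0.2849] F [5.7 0.5 5.3]
18.28 q6 0.769 q1 -0.384 Tz [0.168, -0.038, -0.114] j6 [-0.5016, -0.0415, 0.283] F [5.3 0.4 4.7]
18.55 q6 0.849 q1 -0.384 Tz [0.211, 0.002, -0.071] j6 [-0.5017, -0.0416, 0.2829] F [ 5.6 -0.1  5. ]
18.82 q6 0.929 q1 -0.384 Tz [0.15, 0.041, -0.15] j6 [-0.5019, -0.0419, 0.2827] F [5.5 0.  4.3]
```

Run:
```python
from h import *
b=snap("side","a8"); g=lambda n:cv2.imread(f"pics/{n}.png")[:,:,::-1]
f=lambda b:cv2.resize(b[100:175,205:245],(264,495),interpolation=cv2.INTER_CUBIC)
cv2.imwrite("pics/crop6.png",np.hstack([f(g("a6")),f(g("a7")),f(b)])[:,:,::-1])
```

```text
(no output)
```

View pics/crop6.png

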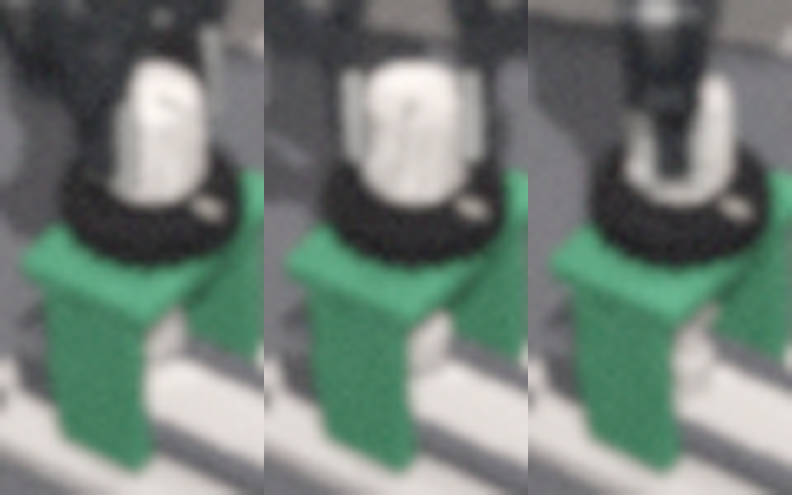

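The foot keeps dropping: its bottom edge is at about row 360, then 378, then 395 across the three views. The ring mark hasn't moved, so the bite should be close.

```bash
python3 -m pendant '[[[0,0,0,0,0,0,0.04],[0,0,0,0,0,0,0.08]]]' >/dev/null; python3 tq.py
python3 -m pendant '[[[0,0,0,0,0,0,0.04],[0,0,0,0,0,0,0.08]]]' >/dev/null; python3 tq.py
python3 -m pendant '[[[0,0,0,0,0,0,0.04],[0,0,0,0,0,0,0.08]]]' >/dev/null; python3 tq.py
```

```text
19.13 q6 1.009 q1 -0.384 Tz [0.306, 0.115, -0.044] j6 [-0.4482, 0.0139, 0.3341] F [6.6 0.  4.3]
19.40 q6 1.089 q1 -0.384 Tz [0.286, 0.124, -0.06] j6 [-0.4315, 0.0298, 0.353] F [ 5.8 -1.1  4.9]
19.67 q6 1.169 q1 -0.384 Tz [0.337, 0.136, -0.017] j6 [-0.4136, 0.0477, 0.3709] F [ 5.8 -0.2  4.2]
```

The bite is clear: j6 jumped by 0.055, then rose 0.018 per step, so the foot now presses with about 11 N. About 0.1 rad more will do.

```bash
python3 -m pendant '[[[0,0,0,0,0,0,0.05],[0,0,0,0,0,0,0.1]]]' >/dev/null; python3 tq.py
python3 -m pendant '[[[0.4,0,0,0,0,0,0],[0.45,0,0,0,0,0,0],[0.6,0,0,0,0,0,0],[0.8,0,0,0,0,0,0],[1,0,0,0,0,0,0]]]' |grep -E "force|open"
python3 -m pendant '[[[1,0,0,0,0,0,0],[1,0,0,-5,0,0,0],[1,0,0,-20,0,0,0],[1,0,0,-50,0,0,0],[1,0,0,-80,0,0,0]]]' |grep -E "force|open|pos"
python3 -m pendant '[[[1,0,0,-30,0,0,0],[1,0,0,-60,0,0,0],[1,0,0,-80,0,0,0],[1,0,0,-80,0,0,0],[1,0,0,-80,0,0,0]]]' |grep -E "force|open|pos"
python3 - <<'E'
from h import *
b=snap("side","a9"); f=lambda b,w,z:cv2.resize(b[100:190,200:285],(425,450),interpolation=cv2.INTER_CUBIC)
g=cv2.imread("pics/a4.png")[:,:,::-1]
cv2.imwrite("pics/crop7.png",cv2.resize(np.hstack([f(g,0,0),f(b,0,0)]),(790,420))[:,:,::-1])
E
```

```text
19.93 q6 1.269 q1 -0.384 Tz [0.306, 0.088, -0.108] j6 [-0.5713, 0.0224, 0.435] F [ 5.4 -1.2  3.3]
wrist_force: [0.5, -0.3, -0.2]
opening: 0.854
grasp_force: 0.0
eef_pos: [0.6555, -0.138, 0.3824]
wrist_force: [0.3, -0.4, 0.2]
opening: 1.001
grasp_force: 0.0
eef_pos: [0.656, -0.1381, 0.465]
wrist_force: [0.3, -0.7, -0.8]
opening: 1.0
grasp_force: 0.0
```

View pics/crop7.png

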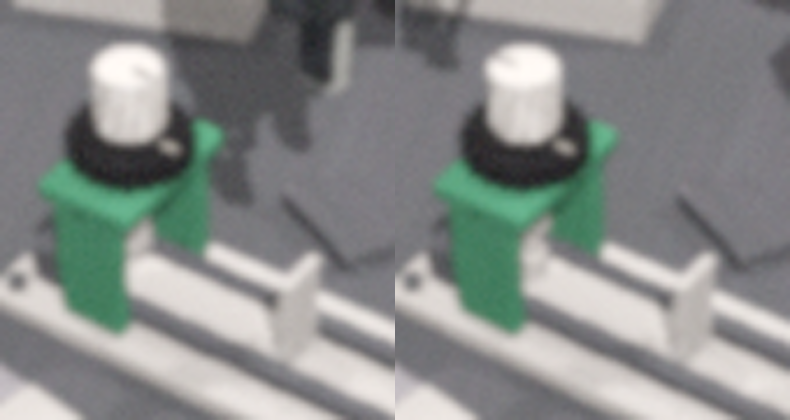

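The foot is down on the bracket, the upright is still at the home position (690,305), the ring mark hasn't moved (565,147), and the hand is clear.

```bash
python3 -c "
from bench import ctrl
print(ctrl.hand_in())"
```

```text
the job is handed in; nothing more can be done
None
```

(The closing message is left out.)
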